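# Pack two carved tiles and lock the telescoping end stop

## Task

Lay the plywood separator flat and square on the carved tile already lying in the packing cradle, then set the other carved tile flat and square on the separator, without dropping either. Then press the spring button on the cradle's telescoping tube, slide the stop towards the stack until the button pops fully up through the next hole, and let go. Leave the chisel, the mallet and the stone offcut where they are.

Things in the scene. Friction and masses are not known exactly. Their poses are not given: they have to be found in the camera images.
- cradle: Packing cradle fixed to the bench: plank 80 (x) by 400 (y) by 20 mm. Origin: centre of its underside, on the bench. z up, +y = the way the stop slides towards the stack. At the +y end an upright steel end plate, inner face at y 185, top at z 80. At the -y end a steel outer tube, y -195 to -35, x -28 to 28, upper face at z 64. The tile bay between stop and end plate is open at both x sides.
- bay (a point): Fixed point of the cradle in the middle of the tile bay, on the plank's top face (cradle x 0, y 127, z 20). Same axes as the cradle.
- next_hole (a point): Centre of the hole nearest the stack (cradle x 0, y -70, z 64), in the upper face of the outer tube; same axes as the cradle. The tube's top wall, 4 mm thick, has a 22 mm wide slot along y, widened to three round 34 mm holes at cradle y -160, -115 (where the button starts) and -70. The button must end up standing through this hole.
- stop_face (a point): Middle of the top edge of the stop's face towards the stack (cradle y 24 at the start, z 82). The stop is a dark steel plate 74 (x) by 10 (y) mm, z 22 to 82, on the end of the inner tube. With the button in the next hole this face is 116 mm from the end plate; on its way it pushes along a tile or sheet lying a few mm too near.
- button_top (a point): Centre of the flat rubber top of the spring button, which the inner tube carries: a round stem 18 mm across standing up through the slot, top 26 mm above the outer tube when up, on a round bevelled shoulder 31 mm across that fits up into a hole and locks the tube. Pressed down, the shoulder passes under the wall and the stem runs along the slot, still 12 mm proud at the bottom of its travel.
- button (a joint): Travel of the spring button, m: 0 fully up, 0.014 pressed to the bottom; spring 3 N at the top, 9 N at the bottom. Beyond 0.009 the shoulder clears the wall: held at 0.010 to 0.013 the tube slides and can be dragged by fingertip friction on the button. Let go between holes it stays down by about 0.008, the stop can then be pushed, and it springs up by itself within about 3 mm of a hole's centre.
- stop (a joint): Slide of the stop and inner tube along the cradle's +y, m: 0 at the start (middle hole), 0.045 in the next hole towards the stack, -0.045 in the other hole. About 3.5 mm of play either way when locked; pushing will not force it past. Friction about 2 N.
- lower_tile: Pale limestone tile with a carved face, 60 (x) by 110 (y) by 25 (z) mm, about 0.4 kg, loose, lying in the cradle bay carved face up, its long side along the cradle's y. Origin at the centre of its underside.
- upper_tile: The second, equal limestone tile, 60 (x) by 110 (y) by 25 (z) mm, about 0.4 kg, loose on the bench, carved face up. Origin at the centre of its underside. It ends on top of the separator.
- separator: Plain plywood sheet 60 (x) by 110 (y) by 8 (z) mm, 40 g, loose and flat on the bench. Origin at the centre of its underside. The second tile and the separator may change places.
- chisel: Bystander: chisel, 200 mm long along its x, lying between the tile and the separator; origin near mid-length on the bench.
- mallet: Bystander: round dark wooden mallet standing on its head, 94 mm across, 215 mm high, at the right; origin at the centre of its underside.
- offcut: Bystander: stepped limestone offcut 85 by 70 by 67 mm at the left; origin at the centre of its underside.
There are look-alikes about, which are no part of the job. Of the things shaped like the separator, the plywood one is meant.

How it is judged:
By the outcome, as a careful person would: the job done as asked, in the order asked, and still so for the second after the job is handed in, with the robot touching nothing.
It also fails if it takes over 66 s, if anything falls off the work surface, if the arm or the gripper's body presses on something with over 40 N, if the wrist force passes 120 N, or if a joint passes its speed limit or range.

## Robot

A 6-joint arm with a two-finger parallel gripper is mounted at the origin on the work surface. World frame = base frame: x ahead of the robot, y to its left, z up, the work surface at z = 0. Lengths are in m, angles in degrees, forces in N, time in s.
With the tool pointing down it reaches from about 0.35 to 0.875 m from the base axis. Payload 4.2 kg.
Tool frame: the origin (TCP) lies at the very end of the fingers, on their centre line; the grasp point (between the pads) lies 19 mm behind it (r.grip_point_offset is the distance from the TCP to the grasp point, in m); z points along the fingers, y is the line along which they close (so a half turn about z gives the same grasp; the last joint's range is limited). The gripper opens to 87 mm and grips with 3 to 60 N. Pads are 19 mm wide; open, the fingers measure 117 mm over their backs; the gripper's body (75 mm by 190 mm) begins 51 mm behind the grasp point.
Start: joints at [82.483, 22.042, 0.453, 0, -68.411, -14.817], TCP at [0.237, 0.578, 0.223] pointing down, gripper open.
Joint ranges: [-179.83, 179.83], [-69.29, 118.12], [-61.27, 80.66], [-181.25, 117.63], [-171.15, -9.14], [-177.46, 177.46]. Speed limits (degrees/s): [159.86, 159.86, 180, 180, 180, 180].

## Interface

Orientations are given as a 3x3 rotation matrix whose columns are the frame's x, y, z axes.
In Python, from station import r, cams gives the robot as it stands. The module is installed in compiled form; this text tells all that it offers.
- The arm moves only by the shell command python3 -m handwheel 'ROWS'. ROWS is JSON, a list that holds one entry, the list of rows, each a list of 7 numbers: the turn, a rotation vector about the tool's x, y, z in units of 6 degrees (1.0 is 6 degrees), then the shift along the tool's x, y, z in m, then the finger opening in m, from 0 to 0.087. In form: [[[ax, ay, az, x, y, z, jaw], ...]]. A call has 1 to 12 rows; each row shifts and turns the commanded pose from where the row before left it, along the tool's axes as they then stand; what a row does not reach is not made up. A row lasts 1/10 s, in which the tool goes at most 50 mm and 8.59 degrees, less where a joint would pass 70% of its speed; a pose out of reach is approached as far as the arm can. A call with a gripper value outside its range is refused whole. The fingers move at their own pace and stop on an object; the grip force is fixed at half the most. Time passes only in rows, so rows that do not move let the fingers close. It gives the time, the measured TCP pose, the force, the opening and the grip force at its end, in the units of the state.
- r.sense(): the state, without advancing time (a new reading comes with each control period).
- cams.capture(name): name is "scene" or "top" or "wrist"; returns the picture (480x640x3 uint8, red, green, blue); there is no depth.
- cams.get_calibration(name): a dict with "camera_matrix" (3x3 intrinsics, pixels), "rvec" (rotation vector, rad) and "tvec" (3), from world to camera coordinates, as OpenCV has them; the wrist camera has in their place "T_tool_cam" (4x4, takes a point from camera to tool coordinates, whose origin is the TCP and whose axes are the flange's). Camera axes: x right, y down, z forward; pixel columns grow to the right and rows downward; lengths in m; the calibration is good to about 2 mm. A picture is of the moment at which its call begins: read the wrist's pose just before it. get_calibration takes no time and is no camera call.
- r.finish_job(): hands the job in; it is judged then, once.
The state is a dict: "time_s": time; "joints": joint angles; "joint_velocities": joint speeds; "effort": joint torques, N m; "tcp_pos": TCP position; "ee_rot": TCP orientation; "wrist_force": force on the tool from outside, world axes, zero at the start; "moment": the same for the moment, N m; "gripper_width": opening from 0.0 (shut) to 1.0 (fully open); "gripper_force": force on a finger pad.
Only numpy, scipy, OpenCV 4.12 (cv2) and the standard library are available. Lean on these libraries where they do the work, as an engineer would, in place of code of your own. Each camera call takes 0.05 s, during which the arm holds its last target. There are 200 camera calls.

## Working session

There is one attempt and no reset: what is moved stays moved. The work goes in short steps, Python scripts to look and compute and a shell command to move; the robot and the scene stay as the last step left them, time stands still between calls to the robot, and variables do not carry over. Pictures are saved under pics/ and viewed, at most 10 in all, crops included, and the job is handed in when it is done.

```bash
mkdir -p pics; cat > h.py <<'E'
import numpy as np, cv2
from station import r, cams
def cal(n):
    c=cams.get_calibration(n); K=np.array(c["camera_matrix"],float)
    if n=="wrist":
        s=r.sense(); T=np.eye(4); T[:3,:3]=np.array(s["ee_rot"]); T[:3,3]=s["tcp_pos"]
        W=T@np.array(c["T_tool_cam"]); return K,W[:3,:3],W[:3,3]
    R=cv2.Rodrigues(np.array(c["rvec"],float))[0]; t=np.array(c["tvec"],float).ravel()
    return K,R.T,-R.T@t
def px2w(C,uv,z):
    K,R,o=C; out=[]
    for u,v in np.atleast_2d(uv):
        d=R@np.linalg.inv(K)@[u,v,1]; out.append(o+d*(z-o[2])/d[2])
    return np.array(out)
def w2px(C,P):
    K,R,o=C; q=(np.atleast_2d(P)-o)@R@K.T; return q[:,:2]/q[:,2:]
def snap(n,f):
    C=cal(n); im=cams.capture(n)[:,:,::-1].copy(); cv2.imwrite("pics/"+f,im); return C,im
E
python3 - <<'E'
from h import *
C,a=snap("top","top1.png"); C2,b=snap("scene","scene1.png")
for c in (C,C2): print(c[2],c[1][:,2])
s=r.sense(); print(s["time_s"],s["ee_rot"],s["gripper_width"])
E
```

```text
[0.23924074 0.00300307 1.33611353] [ 1.95043244e-01  7.46419040e-04 -9.80794360e-01]
[1.20537127 0.9135256  1.01805053] [-0.48631643 -0.60821956 -0.62734782]
0.1 [[ 9.24939147e-01 -3.80114655e-01 -6.51405481e-04]
 [-3.80115195e-01 -9.24937218e-01 -1.89264409e-03]
 [ 1.16912584e-04  1.99818973e-03 -9.99997997e-01]] 1.0018559301023242
```

View pics/top1.png

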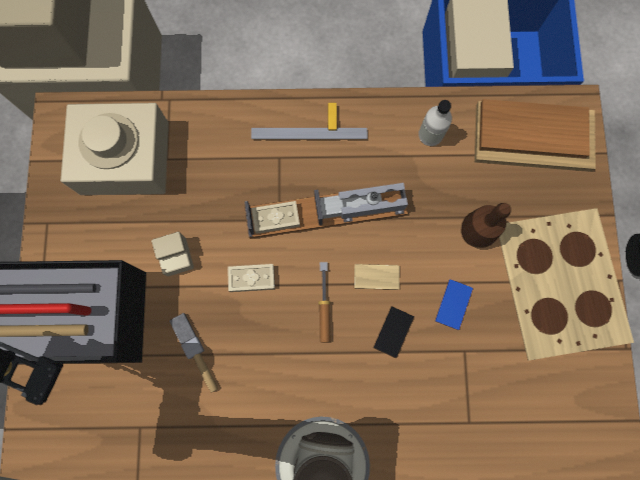

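View pics/scene1.png

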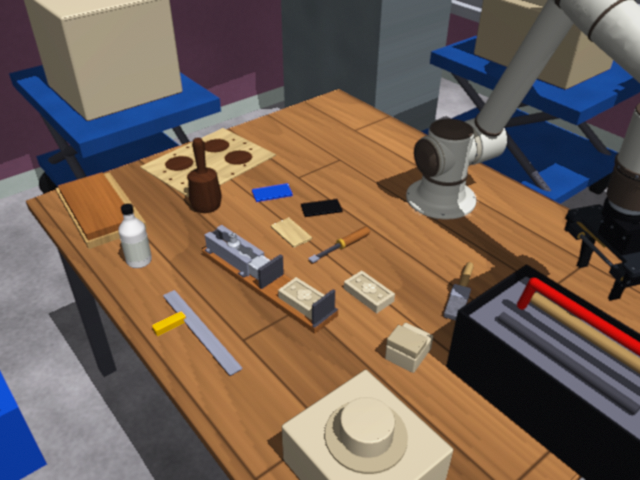

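Top view: cradle from (248,219) (end plate, world +y side) to (410,200), lower tile (276,216), button (374,198), upper tile (251,278), chisel (325,300), mallet (485,226), offcut (171,252). Sheets shaped like the separator: plywood-coloured (377,277), black (394,332) and blue (454,304). The pale wood-grained one fits. I'll confirm it in a crop.

```bash
python3 - <<'E'
from h import *
C=cal("top"); im=cv2.imread("pics/top1.png")
c=cv2.resize(im[175:355,225:465],None,fx=3.3,fy=3.3,interpolation=cv2.INTER_CUBIC); cv2.imwrite("pics/crop1.png",c)
hsv=cv2.cvtColor(im,cv2.COLOR_BGR2HSV)
print("hsv ply",hsv[277,377],"tile",hsv[270,235],"bench",hsv[300,377],hsv[250,340])
def rect(seed,z,tol,box):
    m=np.zeros((482,642),np.uint8); g=cv2.bilateralFilter(im,5,30,5)
    cv2.floodFill(g,m,seed,0,(tol,)*3,(tol,)*3,cv2.FLOODFILL_FIXED_RANGE|cv2.FLOODFILL_MASK_ONLY|(255<<8))
    k=cv2.findContours(m[1:-1,1:-1],cv2.RETR_EXTERNAL,cv2.CHAIN_APPROX_NONE)[0]; k=max(k,key=cv2.contourArea)[:,0]
    w=px2w(C,k,z)[:,:2].astype(np.float32)*1000
    q=cv2.minAreaRect(w); print(seed,k.min(0),k.max(0),q)
rect((377,283),.008,35,0)
rect((235,270),.025,50,0)
rect((262,210),.045,50,0)
E
```

```text
hsv ply [ 20  85 198] tile [ 21  50 192] bench [ 15 120 149] [ 15 122 155]
(377, 283) [354 264] [398 288] ((439.2353515625, -137.60812377929688), (108.64327239990234, 59.607643127441406), 87.6299819946289)
(235, 270) [227 264] [273 290] ((439.332275390625, 169.77223205566406), (60.72212600708008, 111.90477752685547), 2.8444652557373047)
(262, 210) [256 201] [299 230] ((587.5645751953125, 102.20237731933594), (60.81198501586914, 99.73259735107422), 8.97164249420166)
```

View pics/crop1.png

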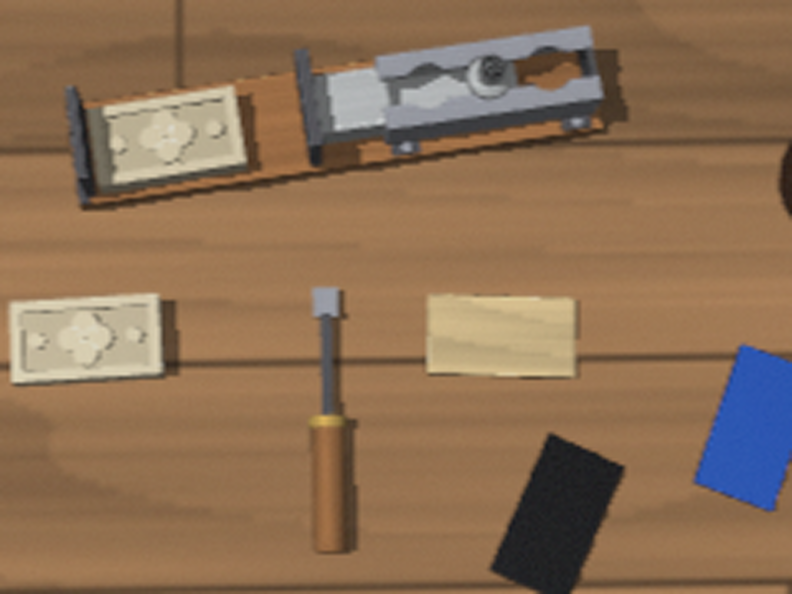

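The crop confirms it: the sheet at crop (501,336) is bare plywood with grain, and the black and blue ones are painted. Next I'll fit the cradle and work out the first move.

```bash
cat >> h.py <<'E'
def go(x,y,th,z=None):
    """print needed tool-z turn (units) then shift in axes after the turn"""
    s=r.sense(); R=np.array(s["ee_rot"]); p=np.array(s["tcp_pos"])
    psi=np.degrees(np.arctan2(R[1,0],R[0,0])); t=-90+th
    a=np.radians(t); d=np.array([x,y])-p[:2]
    print("tcp",p.round(4),"psi",round(psi,2),"turn units",round(-(t-psi)/6,3),"shift x,y(mm)",(1e3*(d@[np.cos(a),np.sin(a)])).round(1),(1e3*(d@[np.sin(a),-np.cos(a)])).round(1),"z",None if z is None else round(1e3*(p[2]-z),1),"t",round(s["time_s"],2), "F",np.round(s["wrist_force"],1),"w",round(s["gripper_width"]*87,1),"tilt",(R[:2,2]*57.3).round(2))
E
python3 - <<'E'
from h import *
from scipy.optimize import least_squares
C=cal("top")
uv=np.array([(375,57),(589,27),(603,100),(388,130),(492,69)])/3.3+[225,175]
P=np.array([(28,-35,64),(28,-195,64),(-28,-195,64),(-28,-35,64),(0,-115,90)])/1e3
def W(q):
    c,s=np.cos(q[2]),np.sin(q[2]); return np.c_[P[:,0]*c-P[:,1]*s+q[0],P[:,0]*s+P[:,1]*c+q[1],P[:,2]]
f=least_squares(lambda q:(w2px(C,W(q))-uv).ravel(),[.58,0,.15]); q=f.x
print(q[:2],np.degrees(q[2]),f.fun.round(1))
c,s=np.cos(q[2]),np.sin(q[2])
for n,y in(("bay",.127),("btn",-.115),("hole",-.07)): print(n,q[0]-s*y,q[1]+c*y)
go(.439,-.1376,-2.37,.12)
E
```

```text
[ 0.60522895 -0.01730385] 7.56002848796521 [ 0.1  0.2  0.2  0.1 -0.  -0.1 -0.3  0.1  0.1 -0.3]
bay 0.5885202145531472 0.1085922122545287
btn 0.6203589087320976 -0.13130421863384295
hole 0.6144384903930367 -0.08669537817939366
tcp [0.2373 0.5776 0.2216] psi -22.34 turn units 11.672 shift x,y(mm) 706.3 -231.2 z 101.6 t 0.1 F [-0.  -0.2  0.2] w 87.2 tilt [-0.04 -0.11]
```

```bash
python3 -m handwheel '[[[0,0,1.3,0,0,0,0.075],[0,0,1.3,0,0,0,0.075],[0,0,1.3,0,0,0,0.075],[0,0,1.3,0,0,0,0.075],[0,0,1.3,0,0,0,0.075],[0,0,1.3,0,0,0,0.075],[0,0,1.3,0,0,0,0.075],[0,0,1.3,0,0,0,0.075],[0,0,1.27,0,0,0,0.075]]]'
python3 -m handwheel '[[[0,0,0,0.045,-0.015,0,0.075],[0,0,0,0.045,-0.015,0,0.075],[0,0,0,0.045,-0.015,0,0.075],[0,0,0,0.045,-0.015,0,0.075],[0,0,0,0.045,-0.015,0,0.075],[0,0,0,0.045,-0.015,0,0.075],[0,0,0,0.045,-0.015,0,0.075],[0,0,0,0.045,-0.015,0,0.075],[0,0,0,0.045,-0.015,0,0.075],[0,0,0,0.045,-0.015,0,0.075],[0,0,0,0.045,-0.015,0,0.075],[0,0,0,0.045,-0.015,0,0.075]]]'
python3 -m handwheel '[[[0,0,0,0.04,-0.012,0.01,0.075],[0,0,0,0.04,-0.012,0.01,0.075],[0,0,0,0.04,-0.012,0.02,0.075],[0,0,0,0.038,-0.012,0.02,0.075],[0,0,0,0,0,0.02,0.075],[0,0,0,0,0,0,0.075]]]'
python3 - <<'E'
from h import *
C,im=snap("wrist","w1.png"); go(.439,-.1376,-2.37,.003)
E
```

```text
time_s: 1.0
tcp_pos: [0.2373, 0.5778, 0.2219]
ee_rot: [[-0.047, -0.999, -0.0], [-0.999, 0.047, -0.001], [0.001, 0.0, -1.0]]
wrist_force: [-0.5, 0.5, 0.7]
gripper_width: 0.863
gripper_force: 0.0
time_s: 2.2
tcp_pos: [0.395, 0.0293, 0.2227]
ee_rot: [[-0.04, -0.999, 0.0], [-0.999, 0.04, 0.0], [-0.0, -0.0, -1.0]]
wrist_force: [1.6, 1.2, -0.4]
gripper_width: 0.859
gripper_force: 0.0
time_s: 2.8
tcp_pos: [0.434, -0.1297, 0.1396]
ee_rot: [[-0.045, -0.999, -0.008], [-0.999, 0.045, 0.0], [-0.0, 0.008, -1.0]]
wrist_force: [-0.1, -0.1, 0.1]
gripper_width: 0.861
gripper_force: 0.0
tcp [ 0.4353 -0.1292  0.1414] psi -92.43 turn units -0.009 shift x,y(mm) 8.3 -4.0 z 138.4 t 2.85 F [0.3 0.8 0.7] w 75.0 tilt [-0.24 -0.01]
```

View pics/w1.png

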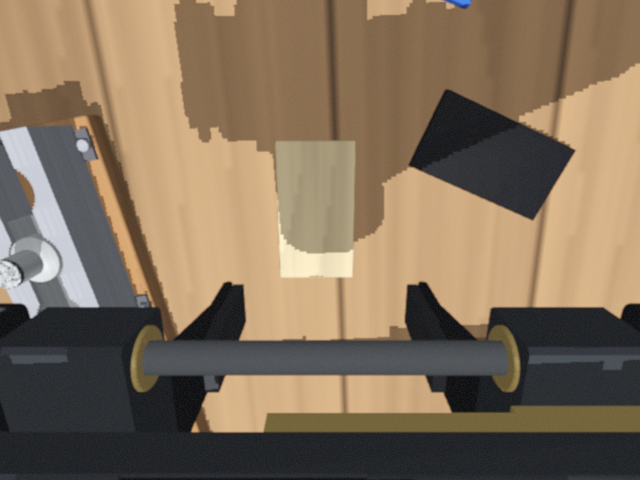

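The separator's corners are (275,141), (355,141), (352,277) and (281,277), all of it in view ahead of the fingers. The button is at (10,271).

```bash
python3 - <<'E'
from h import *
C=cal("wrist")
w=px2w(C,[(275,141),(355,141),(352.5,277),(281,277)],.008); print((w*1e3).round(1))
print(w.mean(0)); d=(w[3]+w[2]-w[0]-w[1]); print("th",np.degrees(np.arctan2(-d[0],d[1])))
print("btn",px2w(C,[(11,272)],.09), px2w(C,[(83,127),(141,300)],.02))
E
```

```text
[[ 469.3 -196.1    8. ]
 [ 409.6 -193.6    8. ]
 [ 413.7  -83.4    8. ]
 [ 473.3  -86.     8. ]]
[ 0.44149069 -0.13978453  0.008     ]
th -2.09173440548904
btn [[ 0.6231081  -0.13136421  0.09      ]] [[ 0.60286676 -0.21213983  0.02      ]
 [ 0.58704782 -0.07583296  0.02      ]]
```

```bash
python3 -m handwheel '[[[0,0,0,0.0095,-0.006,0.03,0.075],[0,0,0,0,0,0.04,0.075],[0,0,0,0,0,0.035,0.075],[0,0,0,0,0,0.02,0.075],[0,0,0,0,0,0.01,0.075],[0,0,0,0,0,0,0.075],[0,0,0,0,0,0,0.075]]]'
python3 - <<'E'
from h import *
go(.441,-.139,-2.2,.003)
E
```

```text
time_s: 3.55
tcp_pos: [0.4436, -0.138, 0.0089]
ee_rot: [[-0.04, -0.999, 0.003], [-0.999, 0.04, -0.0], [0.0, -0.003, -1.0]]
wrist_force: [0.2, -0.7, 1.2]
gripper_width: 0.862
gripper_force: 0.0
tcp [ 0.4436 -0.138   0.0089] psi -92.27 turn units -0.012 shift x,y(mm) 1.1 2.5 z 5.9 t 3.55 F [ 0.2 -0.7  1.2] w 75.0 tilt [ 0.16 -0.01]
```

```bash
python3 -m handwheel '[[[0,0,0,0.001,0.0025,0.006,0.075],[0,0,0,0,0,0,0.075],[0,0,0,0,0,0,0.075],[0,0,0,0,0,0,0.04],[0,0,0,0,0,0,0.04],[0,0,0,0,0,0,0.04],[0,0,0,0,0,0,0.04]]]'
python3 -m handwheel '[[[0,0,0,0,0,0,0.04],[0,0,0,0,0,0,0.04],[0,0,0,0,0,-0.02,0.04],[0,0,0,0,0,-0.04,0.04],[0,0,0,0,0,-0.04,0.04],[0,0,0,0,0,-0.02,0.04],[0,0,0,0,0,0,0.04],[0,0,0,0,0,0,0.04]]]'
python3 - <<'E'
from h import *
C,im=snap("wrist","w2.png"); go(.5885,.1086,7.56,.09)
E
```

```text
time_s: 4.25
tcp_pos: [0.4398, -0.1393, 0.0017]
ee_rot: [[-0.041, -0.999, 0.0], [-0.999, 0.041, -0.0], [0.0, -0.0, -1.0]]
wrist_force: [-0.0, 0.9, 0.7]
gripper_width: 0.685
gripper_force: 30.0
time_s: 5.05
tcp_pos: [0.4391, -0.1391, 0.1212]
ee_rot: [[-0.042, -0.999, -0.0], [-0.999, 0.042, 0.001], [-0.001, 0.0, -1.0]]
wrist_force: [0.1, 0.2, -1.0]
gripper_width: 0.688
gripper_force: 30.0
tcp [ 0.4386 -0.1392  0.1205] psi -92.38 turn units -1.657 shift x,y(mm) -225.9 -181.2 z 30.5 t 5.1 F [-0.4  0.2 -0.4] w 59.4 tilt [-0.13  0.03]
```

View pics/w2.png

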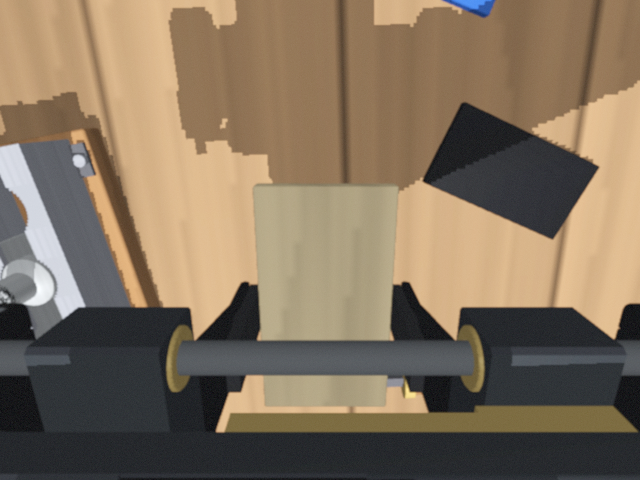

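The sheet is held level and centred, width 59.4 mm, front edge at row 185. Next I'll carry it past the bay on the +y side, so the wrist camera can see the bay.

```bash
python3 -m handwheel '[[[0,0,-0.83,0,0,-0.03,0.04],[0,0,-0.83,0,0,-0.03,0.04],[0,0,0,-0.034,-0.018,0,0.04],[0,0,0,-0.034,-0.018,0,0.04],[0,0,0,-0.034,-0.018,0,0.04],[0,0,0,-0.034,-0.018,0,0.04],[0,0,0,-0.034,-0.018,0,0.04],[0,0,0,-0.034,-0.018,0,0.04],[0,0,0,-0.034,-0.018,0,0.04],[0,0,0,-0.034,-0.018,0,0.04],[0,0,0,-0.034,-0.018,0,0.04],[0,0,0,-0.03,-0.018,0,0.04]]]'
python3 -m handwheel '[[[0,0,0,0,0,0,0.04],[0,0,0,0,0,0,0.04],[0,0,0,0,0,0,0.04]]]'
python3 - <<'E'
from h import *
C,im=snap("wrist","w3.png"); go(.5885,.1086,7.56,.09)
C=cal("wrist"); s=r.sense(); R=np.array(s["ee_rot"]); p=np.array(s["tcp_pos"])
w=px2w(C,[(254,185),(397,185)],p[2]+.0063); print("held front edge in tool",(((w-p)@R)*1e3).round(1))
E
```

```text
time_s: 6.3
tcp_pos: [0.5731, 0.219, 0.1788]
ee_rot: [[0.133, -0.991, -0.004], [-0.991, -0.133, -0.002], [0.002, 0.004, -1.0]]
wrist_force: [1.2, -0.9, -0.2]
gripper_width: 0.683
gripper_force: 30.0
time_s: 6.6
tcp_pos: [0.5727, 0.2166, 0.18]
ee_rot: [[0.132, -0.991, -0.003], [-0.991, -0.132, -0.002], [0.001, 0.003, -1.0]]
wrist_force: [-0.1, -0.7, -0.3]
gripper_width: 0.686
gripper_force: 30.0
tcp [0.5729 0.2164 0.1806] psi -82.45 turn units -0.001 shift x,y(mm) 108.9 -1.2 z 90.6 t 6.65 F [ 0.1  0.6 -0.2] w 59.3 tilt [-0.11 -0.07]
held front edge in tool [[ 56.6 -28.9  -6.3]
 [ 56.6  29.5  -6.2]]
```

View pics/w3.png

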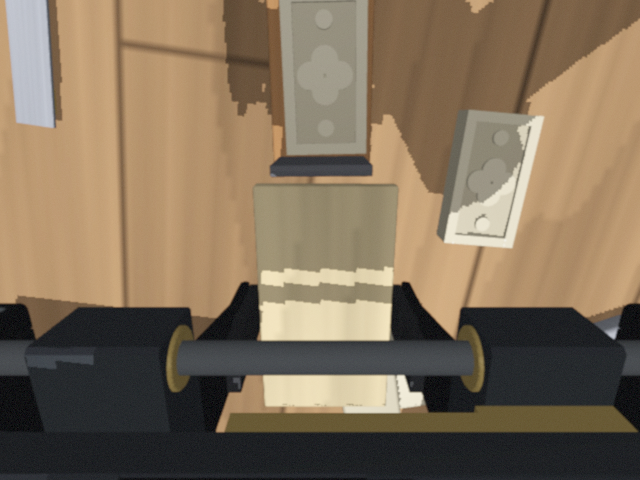

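The lower tile's centre motif is at (323,75). The end plate's top inner edge runs from (276,157) to (371,156). The upper tile's corners are (468,110), (543,116), (513,248) and (439,237). The held sheet's front edge is still at row 185.

```bash
python3 - <<'E'
from h import *
C=cal("wrist"); q=np.array([.60523,-.0173]); a=np.radians(7.56)
A=np.array([[np.cos(a),-np.sin(a)],[np.sin(a),np.cos(a)]])
def cr(uv,z): w=px2w(C,uv,z); print(((w[:,:2]-q)@A*1e3).round(1).tolist(), w.round(4)[:,:2].tolist())
cr([(324,75),(324,19),(325,128)],.045); cr([(278,0),(284,157),(369,0),(367,155)],.045); cr([(276,157),(371,156)],.08)
import cv2
im=cv2.imread("pics/w3.png"); g=cv2.cvtColor(im,cv2.COLOR_BGR2GRAY)
for v in (20,60,100,140): 
    print(v,"L",g[v,264:300:2].tolist(),"R",g[v,356:384:2].tolist())
E
```

```text
[[-0.9, 124.5], [-0.9, 88.8], [-1.6, 161.1]] [[0.588, 0.106], [0.5927, 0.0706], [0.5825, 0.1422]]
[[30.4, 77.3], [29.7, 182.4], [-31.5, 77.3], [-33.6, 180.9]] [[0.6252, 0.0633], [0.6106, 0.1674], [0.5638, 0.0551], [0.5482, 0.1576]]
[[31.4, 178.9], [-32.5, 178.2]] [[0.6129, 0.1641], [0.5496, 0.1551]]
20 L [88, 87, 90, 97, 96, 96, 93, 93, 144, 160, 156, 157, 158, 157, 142, 146, 141, 145] R [152, 158, 157, 157, 158, 155, 109, 96, 95, 96, 100, 101, 100, 101]
60 L [76, 75, 75, 90, 94, 98, 96, 94, 97, 145, 157, 158, 155, 156, 156, 140, 142, 140] R [148, 155, 156, 157, 156, 146, 98, 95, 86, 98, 100, 102, 102, 104]
100 L [88, 83, 86, 79, 92, 98, 99, 93, 96, 96, 142, 154, 155, 154, 154, 147, 140, 141] R [148, 155, 155, 154, 156, 132, 94, 90, 99, 104, 105, 104, 105, 107]
140 L [143, 141, 142, 144, 134, 154, 158, 161, 155, 101, 98, 139, 152, 153, 152, 153, 142, 137] R [148, 152, 154, 152, 151, 118, 91, 136, 170, 174, 176, 172, 173, 173]
```

```bash
python3 - <<'E'
from h import *
C=cal("wrist"); q=np.array([.60523,-.0173]); a=np.radians(7.56)
A=np.array([[np.cos(a),-np.sin(a)],[np.sin(a),np.cos(a)]])
print("cam cradle",(C[2][:2]-q)@A,C[2][2])
for x in(-40,-37,37,40):
  P=np.array([[x,185,20],[x,185,45],[x,185,80],[x,195,80],[x,195,20]])/1e3
  print(x,w2px(C,np.c_[P[:,:2]@A.T+q,P[:,2]]).round(0).tolist())
im=cv2.imread("pics/w3.png"); print(im[146:188:2,350].tolist())
cv2.imwrite("pics/c3.png",cv2.resize(im[100:200,240:400],None,fx=5,fy=5,interpolation=cv2.INTER_CUBIC))
E
```

```text
cam cradle [-0.00104079  0.15238747] 0.3434114836760125
-40 [[371.0, 157.0], [375.0, 161.0], [382.0, 166.0], [381.0, 181.0], [371.0, 169.0]]
-37 [[368.0, 157.0], [371.0, 161.0], [377.0, 166.0], [377.0, 181.0], [367.0, 169.0]]
37 [[278.0, 157.0], [275.0, 161.0], [268.0, 166.0], [269.0, 181.0], [279.0, 169.0]]
40 [[275.0, 157.0], [271.0, 161.0], [264.0, 166.0], [264.0, 181.0], [275.0, 169.0]]
[[137, 154, 158], [138, 153, 159], [137, 154, 159], [134, 150, 156], [77, 98, 124], [54, 62, 73], [60, 54, 53], [59, 54, 51], [56, 51, 50], [60, 56, 55], [77, 73, 72], [79, 73, 71], [75, 72, 70], [70, 66, 66], [73, 69, 68], [93, 117, 145], [117, 154, 190], [117, 156, 191], [110, 146, 180], [87, 110, 123], [100, 125, 138]]
```

View pics/c3.png

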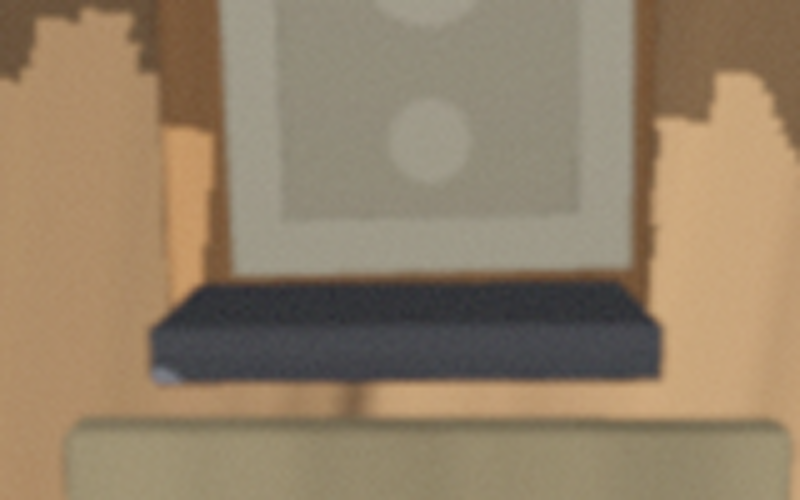

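The crop shows the end plate's top inner edge at full-image row 165, where the fit predicts 166, so the cradle fit stands. The tile sits about 1 mm to −x with roughly 1° of yaw. I'll bring the sheet over the bay and down.

```bash
python3 -m handwheel '[[[0,0,-0.09,0,0,0,0.04],[0,0,0,0.036,0,0,0.04],[0,0,0,0.036,0,0,0.04],[0,0,0,0.036,0,0,0.04],[0,0,0,0,0,0,0.04],[0,0,0,0,0,0.03,0.04],[0,0,0,0,0,0.03,0.04],[0,0,0,0,0,0.02,0.04],[0,0,0,0,0,0.01,0.04],[0,0,0,0,0,0,0.04],[0,0,0,0,0,0,0.04]]]'
python3 - <<'E'
from h import *
go(.5876,.109,8.1,.0475)
E
```

```text
time_s: 7.75
tcp_pos: [0.5897, 0.111, 0.0926]
ee_rot: [[0.142, -0.99, 0.002], [-0.99, -0.142, 0.0], [-0.0, -0.002, -1.0]]
wrist_force: [0.6, 0.1, 0.0]
gripper_width: 0.681
gripper_force: 30.0
tcp [0.5897 0.111  0.0926] psi -81.82 turn units 0.013 shift x,y(mm) 1.7 2.3 z 45.1 t 7.75 F [0.6 0.1 0. ] w 59.3 tilt [0.11 0.02]
```

```bash
python3 -m handwheel '[[[0,0,0,0.0017,0.0022,0.015,0.04],[0,0,0,0,0,0.015,0.04],[0,0,0,0,0,0.008,0.04],[0,0,0,0,0,0.004,0.04],[0,0,0,0,0,0,0.04],[0,0,0,0,0,0,0.04]]]'
python3 - <<'E'
from h import *
go(.5876,.109,8.1,.0467)
E
```

```text
time_s: 8.35
tcp_pos: [0.5876, 0.1089, 0.0504]
ee_rot: [[0.142, -0.99, 0.002], [-0.99, -0.142, 0.0], [-0.0, -0.002, -1.0]]
wrist_force: [-0.4, 0.2, -1.1]
gripper_width: 0.683
gripper_force: 30.0
tcp [0.5876 0.1089 0.0504] psi -81.84 turn units 0.011 shift x,y(mm) -0.1 0.0 z 3.7 t 8.35 F [-0.4  0.2 -1.1] w 59.4 tilt [0.09 0.03]
```

```bash
python3 -m handwheel '[[[0,0,0,0,0,0.002,0.04],[0,0,0,0,0,0.001,0.04],[0,0,0,0,0,0.0005,0.04],[0,0,0,0,0,0,0.04],[0,0,0,0,0,0,0.04]]]'
```

```text
time_s: 8.85
tcp_pos: [0.5872, 0.1088, 0.0467]
ee_rot: [[0.142, -0.99, 0.001], [-0.99, -0.142, 0.0], [-0.0, -0.001, -1.0]]
wrist_force: [-1.2, 1.0, 4.6]
gripper_width: 0.681
gripper_force: 30.0
```

```bash
python3 -m handwheel '[[[0,0,0,0,0,0,0.075],[0,0,0,0,0,0,0.075],[0,0,0,0,0,0,0.075],[0,0,0,0,0,-0.015,0.075],[0,0,0,0,0,-0.04,0.075],[0,0,0,0,0,-0.04,0.075],[0,0,0,0,0,-0.02,0.075],[0,0,0,0,0,0,0.075],[0,0,0,0,0,0,0.075]]]'
python3 - <<'E'
from h import *
go(.439,.18,2.84,.15)
E
```

```text
time_s: 9.75
tcp_pos: [0.5866, 0.1086, 0.1607]
ee_rot: [[0.141, -0.99, -0.001], [-0.99, -0.141, 0.0], [-0.0, 0.0, -1.0]]
wrist_force: [-0.1, 0.9, -0.8]
gripper_width: 0.86
gripper_force: 0.0
tcp [0.5866 0.1086 0.1607] psi -81.88 turn units 0.88 shift x,y(mm) -78.6 143.8 z 10.7 t 9.75 F [-0.1  0.9 -0.8] w 74.8 tilt [-0.03  0.02]
```

```bash
python3 -m handwheel '[[[0,0,0.88,0,0,0,0.075],[0,0,0,-0.02,0.036,0,0.075],[0,0,0,-0.02,0.036,0,0.075],[0,0,0,-0.02,0.036,0,0.075],[0,0,0,-0.0185,0.036,0,0.075],[0,0,0,0,0,0,0.075],[0,0,0,0,0,0,0.075]]]'
python3 - <<'E'
from h import *
C,im=snap("wrist","w4.png"); go(.4393,.1698,2.84,.004)
T=cams.capture("top")[:,:,::-1]; cv2.imwrite("pics/top2.png",T)
H=np.hstack([im[:, 120:520], cv2.resize(T[185:265,235:305],(400,480),interpolation=cv2.INTER_CUBIC)]); cv2.imwrite("pics/m4.png",H)
E
```

```text
time_s: 10.45
tcp_pos: [0.4383, 0.1799, 0.1601]
ee_rot: [[0.052, -0.999, -0.002], [-0.999, -0.052, -0.001], [0.001, 0.002, -1.0]]
wrist_force: [0.1, -0.3, 0.1]
gripper_width: 0.863
gripper_force: 0.0
tcp [0.4392 0.1798 0.1602] psi -87.1 turn units 0.01 shift x,y(mm) 10.0 0.4 z 156.2 t 10.5 F [0.3 1.  0.1] w 74.6 tilt [-0.06 -0.06]
```

View pics/m4.png

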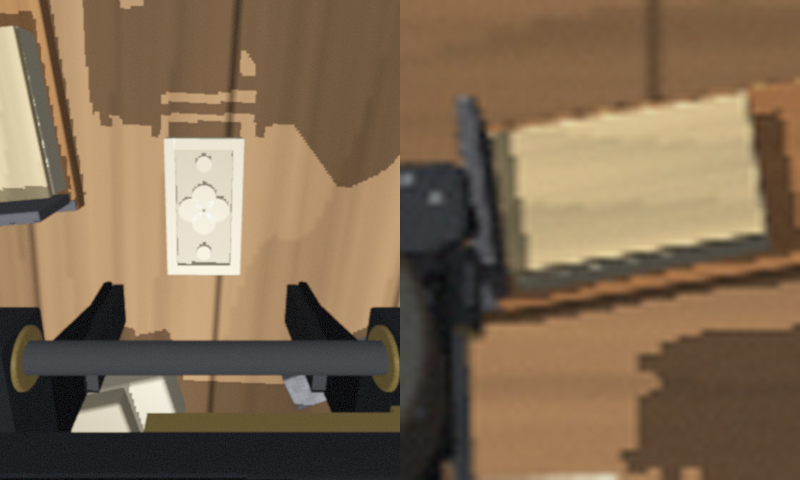

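Left: the upper tile, with wrist-image corners (284,138), (364,138), (360,275) and (287,275). Right: the plywood lies squarely on the lower tile.

```bash
python3 - <<'E'
from h import *
def rep(w):
    d=w[3]+w[2]-w[0]-w[1]; print(w.mean(0).round(4),"th",np.degrees(np.arctan2(-d[0],d[1])).round(2),np.linalg.norm(w-np.roll(w,1,0),axis=1).round(3))
rep(px2w(cal("wrist"),[(284,138),(364,138),(360.5,275),(287,275)],.025))
p=np.array([(767,235),(747,90),(512,128),(525,270)],float)
rep(px2w(cal("top"),np.c_[235+(p[:,0]-400)/5.714-.4,185+p[:,1]/6-.4],.053))
im=cv2.imread("pics/top2.png"); g=cv2.bilateralFilter(im,5,30,5)
for seed,z in(((280,210),.053),):
    m=np.zeros((482,642),np.uint8); cv2.floodFill(g,m,seed,0,(35,)*3,(35,)*3,cv2.FLOODFILL_FIXED_RANGE|cv2.FLOODFILL_MASK_ONLY|(255<<8))
    k=max(cv2.findContours(m[1:-1,1:-1],cv2.RETR_EXTERNAL,cv2.CHAIN_APPROX_NONE)[0],key=cv2.contourArea)[:,0]
    print(cv2.minAreaRect((px2w(cal("top"),k,z)[:,:2]*1e3).astype(np.float32)))
go(.4393,.1698,2.84,.004)
E
```

```text
[0.4409 0.1677 0.025 ] th 2.72 [0.111 0.06  0.111 0.062]
[0.5868 0.1044 0.053 ] th 7.8 [0.103 0.062 0.102 0.06 ]
((587.0194702148438, 105.03397369384766), (59.2812614440918, 102.59951782226562), 8.16990852355957)
tcp [0.4396 0.1796 0.1603] psi -87.16 turn units 0.0 shift x,y(mm) 9.8 0.8 z 156.3 t 10.55 F [ 0.4  1.3 -0.4] w 75.3 tilt [-0.05 -0.06]
```

```bash
python3 -m handwheel '[[[0,0,0,0.0115,0,0.03,0.075],[0,0,0,0,0,0.04,0.075],[0,0,0,0,0,0.04,0.075],[0,0,0,0,0,0.025,0.075],[0,0,0,0,0,0.01,0.075],[0,0,0,0,0,0.005,0.075],[0,0,0,0,0,0,0.075],[0,0,0,0,0,0,0.075]]]'
python3 - <<'E'
from h import *
go(.4405,.168,2.75,.005)
E
```

```text
time_s: 11.35
tcp_pos: [0.4408, 0.1689, 0.012]
ee_rot: [[0.05, -0.999, 0.002], [-0.999, -0.05, 0.001], [-0.001, -0.002, -1.0]]
wrist_force: [0.1, 0.8, 0.4]
gripper_width: 0.859
gripper_force: 0.0
tcp [0.4408 0.1689 0.012 ] psi -87.14 turn units 0.019 shift x,y(mm) 0.9 0.4 z 7.0 t 11.35 F [0.1 0.8 0.4] w 74.8 tilt [0.11 0.08]
```

```bash
python3 -m handwheel '[[[0,0,0,0.001,0.0003,0.006,0.075],[0,0,0,0,0,0,0.075],[0,0,0,0,0,0,0.075],[0,0,0,0,0,0,0.04],[0,0,0,0,0,0,0.04],[0,0,0,0,0,0,0.04],[0,0,0,0,0,0,0.04],[0,0,0,0,0,0,0.04]]]'
python3 -m handwheel '[[[0,0,0,0,0,-0.01,0.04],[0,0,0,0,0,-0.03,0.04],[0,0,0,0,0,-0.04,0.04],[0,0,0,0,0,-0.04,0.04],[0,0,0,0,0,-0.03,0.04],[0,0,0,0,0,0,0.04],[0,0,0,0,0,0,0.04],[0,0,0,0,0,0,0.04]]]'
python3 - <<'E'
from h import *
C,im=snap("wrist","w5.png"); go(.5876,.109,8.1,.15)
g=cv2.cvtColor(im,cv2.COLOR_BGR2GRAY).astype(int)
for u in(290,325,355): print(u,[(v,g[v+3,u]-g[v-3,u]) for v in range(130,300) if abs(g[v+3,u]-g[v-3,u])>25])
E
```

```text
time_s: 12.15
tcp_pos: [0.4397, 0.1675, 0.0052]
ee_rot: [[0.05, -0.999, 0.0], [-0.999, -0.05, 0.0], [-0.0, -0.0, -1.0]]
wrist_force: [-0.8, 0.1, 1.1]
gripper_width: 0.683
gripper_force: 30.0
time_s: 12.95
tcp_pos: [0.4378, 0.1662, 0.153]
ee_rot: [[0.049, -0.999, -0.004], [-0.999, -0.049, -0.002], [0.002, 0.005, -1.0]]
wrist_force: [0.1, 0.2, -3.7]
gripper_width: 0.685
gripper_force: 30.0
tcp [0.438  0.1663 0.1529] psi -87.17 turn units -0.878 shift x,y(mm) 77.8 -140.0 z 2.9 t 13.0 F [-0.5  0.7 -4.6] w 59.9 tilt [-0.25 -0.16]
290 [(140, np.int64(28)), (141, np.int64(34)), (142, np.int64(35)), (143, np.int64(31)), (144, np.int64(29)), (179, np.int64(-28)), (180, np.int64(-26)), (194, np.int64(32)), (195, np.int64(34)), (196, np.int64(35)), (197, np.int64(36)), (198, np.int64(33)), (285, np.int64(54)), (286, np.int64(91)), (287, np.int64(100)), (288, np.int64(98)), (289, np.int64(102)), (290, np.int64(88)), (291, np.int64(43))]
325 [(194, np.int64(30)), (195, np.int64(38)), (196, np.int64(36)), (197, np.int64(37)), (198, np.int64(37)), (231, np.int64(33)), (232, np.int64(26)), (282, np.int64(28)), (283, np.int64(35)), (284, np.int64(28)), (294, np.int64(57)), (295, np.int64(97)), (296, np.int64(100)), (297, np.int64(101)), (298, np.int64(100)), (299, np.int64(90))]
355 [(194, np.int64(29)), (195, np.int64(34)), (196, np.int64(35)), (197, np.int64(35)), (198, np.int64(31)), (288, np.int64(55)), (289, np.int64(93)), (290, np.int64(101)), (291, np.int64(99)), (292, np.int64(98)), (293, np.int64(88)), (294, np.int64(44)), (298, np.int64(-58)), (299, np.int64(-100))]
```

```bash
python3 - <<'E'
from h import *
C=cal("wrist"); s=r.sense(); R=np.array(s["ee_rot"]); p=np.array(s["tcp_pos"])
for x in(.053,.055,.057): print(x,w2px(C,[p+R@[x,y,-.0198] for y in(-.03,0,.03)]).round(1).tolist())
g=cv2.imread("pics/w5.png").astype(int).sum(2)//3
print([(v,g[v,300:345].mean().round()) for v in range(160,206,2)])
E
```

```text
0.053 [[245.4, 200.6], [324.8, 200.6], [404.2, 200.6]]
0.055 [[245.1, 195.3], [324.8, 195.4], [404.5, 195.4]]
0.057 [[244.8, 190.1], [324.8, 190.1], [404.8, 190.1]]
[(160, np.float64(97.0)), (162, np.float64(97.0)), (164, np.float64(97.0)), (166, np.float64(97.0)), (168, np.float64(97.0)), (170, np.float64(97.0)), (172, np.float64(97.0)), (174, np.float64(97.0)), (176, np.float64(97.0)), (178, np.float64(97.0)), (180, np.float64(96.0)), (182, np.float64(96.0)), (184, np.float64(99.0)), (186, np.float64(109.0)), (188, np.float64(109.0)), (190, np.float64(110.0)), (192, np.float64(110.0)), (194, np.float64(109.0)), (196, np.float64(123.0)), (198, np.float64(144.0)), (200, np.float64(144.0)), (202, np.float64(143.0)), (204, np.float64(144.0))]
```

```bash
python3 -m handwheel '[[[0,0,-0.88,0,0,-0.01,0.04],[0,0,0,0.018,-0.028,0,0.04],[0,0,0,0.018,-0.035,0,0.04],[0,0,0,0.018,-0.035,0,0.04],[0,0,0,0.018,-0.028,0,0.04],[0,0,0,0.008,-0.014,0,0.04],[0,0,0,0,0,0.02,0.04],[0,0,0,0,0,0.02,0.04],[0,0,0,0,0,0.02,0.04],[0,0,0,0,0,0,0.04],[0,0,0,0,0,0,0.04],[0,0,0,0,0,0,0.04]]]'
python3 - <<'E'
from h import *
go(.5874,.107,8.1,.0582)
E
```

```text
time_s: 14.2
tcp_pos: [0.5902, 0.1083, 0.1056]
ee_rot: [[0.142, -0.99, 0.001], [-0.99, -0.142, 0.0], [0.0, -0.001, -1.0]]
wrist_force: [0.9, 0.3, -4.6]
gripper_width: 0.683
gripper_force: 30.0
tcp [0.5902 0.1083 0.1056] psi -81.83 turn units 0.012 shift x,y(mm) 0.8 3.0 z 47.4 t 14.2 F [ 0.9  0.3 -4.6] w 59.4 tilt [0.07 0.  ]
```

```bash
python3 -m handwheel '[[[0,0,0,0.0008,0.003,0.015,0.04],[0,0,0,0,0,0.015,0.04],[0,0,0,0,0,0.01,0.04],[0,0,0,0,0,0.004,0.04],[0,0,0,0,0,0,0.04],[0,0,0,0,0,0,0.04],[0,0,0,0,0,0,0.04]]]'
python3 - <<'E'
from h import *
go(.5874,.107,8.1,.0582)
E
```

```text
time_s: 14.9
tcp_pos: [0.5873, 0.1071, 0.0619]
ee_rot: [[0.142, -0.99, 0.002], [-0.99, -0.142, 0.001], [-0.0, -0.002, -1.0]]
wrist_force: [-0.4, -0.6, -4.8]
gripper_width: 0.688
gripper_force: 30.0
tcp [0.5873 0.1071 0.0619] psi -81.84 turn units 0.01 shift x,y(mm) 0.1 -0.1 z 3.7 t 14.9 F [-0.4 -0.6 -4.8] w 59.8 tilt [0.1  0.03]
```

```bash
python3 -m handwheel '[[[0,0,0,0,0,0.002,0.04],[0,0,0,0,0,0.001,0.04],[0,0,0,0,0,0.0006,0.04],[0,0,0,0,0,0,0.04],[0,0,0,0,0,0,0.04]]]'
```

```text
time_s: 15.4
tcp_pos: [0.5867, 0.1068, 0.0582]
ee_rot: [[0.142, -0.99, 0.0], [-0.99, -0.142, 0.0], [0.0, -0.0, -1.0]]
wrist_force: [-2.5, 0.2, 2.2]
gripper_width: 0.686
gripper_force: 30.0
```

```bash
python3 -m handwheel '[[[0,0,0,0,0,0,0.075],[0,0,0,0,0,0,0.075],[0,0,0,0,0,0,0.075],[0,0,0,0,0,-0.015,0.075],[0,0,0,0,0,-0.04,0.075],[0,0,0,0,0,-0.04,0.075],[0,0,0,0,0,-0.02,0],[0,0,0,0,0,0,0],[0,0,0,0,0,0,0]]]'
python3 - <<'E'
from h import *
go(.6204,-.1313,7.56,.15)
E
```

```text
time_s: 16.3
tcp_pos: [0.5865, 0.1068, 0.1724]
ee_rot: [[0.141, -0.99, 0.0], [-0.99, -0.141, 0.001], [-0.001, -0.0, -1.0]]
wrist_force: [-0.4, -0.5, -0.0]
gripper_width: 0.678
gripper_force: 0.0
tcp [0.5865 0.1068 0.1724] psi -81.87 turn units 0.094 shift x,y(mm) 240.5 -2.3 z 22.4 t 16.3 F [-0.4 -0.5 -0. ] w 59.0 tilt [0.02 0.04]
```

```bash
python3 -m handwheel '[[[0,0,0.094,0.03,0,0,0],[0,0,0,0.03,0,0,0],[0,0,0,0.03,0,0,0],[0,0,0,0.03,0,0,0],[0,0,0,0.03,0,0,0],[0,0,0,0.02,-0.002,0,0],[0,0,0,0,0,0,0],[0,0,0,0,0,0,0],[0,0,0,0,0,0,0]]]'
python3 - <<'E'
from h import *
C,im=snap("wrist","w6.png"); go(.6204,-.1313,7.56,.095); np.savez("c6.npz",*C)
T=cams.capture("top")[:,:,::-1]; cv2.imwrite("pics/top3.png",T)
H=np.hstack([im[0:480, 120:520], cv2.resize(T[185:265,235:305],(400,480),interpolation=cv2.INTER_CUBIC)]); cv2.imwrite("pics/m6.png",H)
E
```

```text
time_s: 17.2
tcp_pos: [0.6109, -0.0607, 0.1715]
ee_rot: [[0.133, -0.991, -0.002], [-0.991, -0.133, -0.0], [-0.0, 0.002, -1.0]]
wrist_force: [-0.0, 0.5, -0.8]
gripper_width: 0.006
gripper_force: 0.0
tcp [ 0.611  -0.0606  0.1718] psi -82.35 turn units 0.014 shift x,y(mm) 71.4 -0.0 z 76.8 t 17.25 F [-0.9  0.2  0.3] w 0.1 tilt [-0.07 -0.  ]
```

View pics/m6.png

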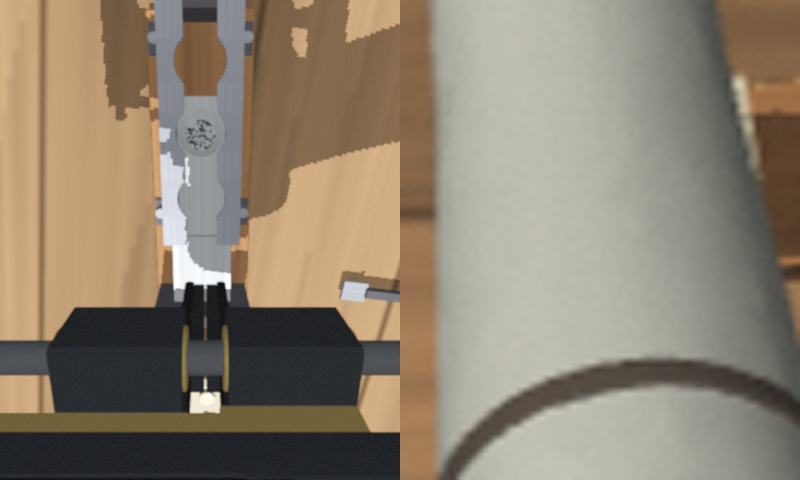

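The button top is at wrist-image (322,134), with the next hole nearer the fingers. The arm hides the stack from the top camera.

```bash
python3 - <<'E'
from h import *
z=np.load("c6.npz"); C=[z[k] for k in z]
w=px2w(C,[(322,134)],.09)[0]; print(w, "next hole", px2w(C,[(321,199)],.064)); go(w[0],w[1],7.56,.095)
E
```

```text
[ 0.62216382 -0.13263986  0.09      ] next hole [[ 0.61700989 -0.08691145  0.064     ]]
tcp [ 0.6111 -0.0605  0.1721] psi -82.34 turn units 0.016 shift x,y(mm) 73.0 -1.4 z 77.1 t 17.3 F [0.5 0.5 0.5] w 0.6 tilt [-0.04  0.  ]
```

```bash
python3 -m handwheel '[[[0,0,0,0.03,0,0,0],[0,0,0,0.03,-0.001,0,0],[0,0,0,0.012,0,0.02,0],[0,0,0,0,0,0.03,0],[0,0,0,0,0,0.02,0],[0,0,0,0,0,0,0],[0,0,0,0,0,0,0],[0,0,0,0,0,0,0]]]'
python3 - <<'E'
from h import *
go(.6213,-.132,7.56,.079)
E
```

```text
time_s: 18.1
tcp_pos: [0.6231, -0.1322, 0.1042]
ee_rot: [[0.133, -0.991, 0.003], [-0.991, -0.133, -0.0], [0.001, -0.003, -1.0]]
wrist_force: [0.4, 0.3, 0.2]
gripper_width: 0.005
gripper_force: 0.0
tcp [ 0.6231 -0.1322  0.1042] psi -82.35 turn units 0.015 shift x,y(mm) -0.5 1.7 z 25.2 t 18.1 F [0.4 0.3 0.2] w 0.5 tilt [ 0.18 -0.02]
```

Press down to about 11 mm of travel.

```bash
python3 -m handwheel '[[[0,0,0,0,0.0015,0.008,0],[0,0,0,0,0,0.008,0],[0,0,0,0,0,0.004,0],[0,0,0,0,0,0.003,0],[0,0,0,0,0,0.0015,0],[0,0,0,0,0,0,0],[0,0,0,0,0,0,0]]]'
```

```text
time_s: 18.8
tcp_pos: [0.6211, -0.1327, 0.0792]
ee_rot: [[0.133, -0.991, 0.002], [-0.991, -0.133, -0.0], [0.0, -0.002, -1.0]]
wrist_force: [-0.8, 2.1, 6.1]
gripper_width: 0.007
gripper_force: 3.4
```

```bash
python3 -m handwheel '[[[0,0,0,0,0,0.0012,0],[0,0,0,0,0,0,0],[0,0,0,0,0,0,0],[0,0,0,-0.003,0,0,0],[0,0,0,-0.003,0,0,0],[0,0,0,-0.003,0,0,0],[0,0,0,-0.003,0,0,0],[0,0,0,0,0,0,0]]]'
python3 - <<'E'
from h import *
C,im=snap("wrist","w7.png"); go(.6155,-.0875,7.56,.078)
T=cams.capture("top")[:,:,::-1]; cv2.imwrite("pics/top4.png",T)
def sh(n,y0,y1,x0,x1):
    a=cv2.imread("pics/top1.png")[y0:y1,x0:x1]; b=T[y0:y1,x0:x1]; print(n,cv2.absdiff(a,b).mean(),b.mean())
sh("stop",185,230,308,330)
E
```

```text
time_s: 19.6
tcp_pos: [0.6195, -0.1216, 0.0784]
ee_rot: [[0.133, -0.991, 0.002], [-0.991, -0.133, -0.001], [0.002, -0.002, -1.0]]
wrist_force: [-0.9, -1.3, 7.8]
gripper_width: 0.004
gripper_force: 3.6
tcp [ 0.6195 -0.1216  0.0784] psi -82.37 turn units 0.011 shift x,y(mm) -34.3 -0.5 z 0.4 t 19.65 F [-0.6 -0.5  7.4] w 0.3 tilt [ 0.12 -0.08]
stop 29.04713804713805 112.66430976430976
```

```bash
python3 -m handwheel '[[[0,0,0,-0.003,0,0,0],[0,0,0,-0.003,0,0,0],[0,0,0,-0.003,0,0,0],[0,0,0,-0.003,0,0,0],[0,0,0,-0.003,0,0,0],[0,0,0,-0.003,0,0,0],[0,0,0,-0.003,0,0,0],[0,0,0,-0.003,0,0,0],[0,0,0,-0.003,0,0,0],[0,0,0,0,0,0,0],[0,0,0,0,0,0,0]]]'
python3 - <<'E'
from h import *
go(.6155,-.0875,7.56,.078)
C,im=snap("wrist","w8.png"); a=cv2.imread("pics/w6.png")
g=cv2.cvtColor(im,cv2.COLOR_BGR2HSV); print(g[0:300:12,322].tolist())
E
```

```text
time_s: 20.8
tcp_pos: [0.6158, -0.0948, 0.0783]
ee_rot: [[0.133, -0.991, 0.002], [-0.991, -0.133, -0.001], [0.001, -0.002, -1.0]]
wrist_force: [-0.2, -0.2, 6.4]
gripper_width: 0.006
gripper_force: 3.6
tcp [ 0.6158 -0.0948  0.0783] psi -82.38 turn units 0.01 shift x,y(mm) -7.3 -0.6 z 0.3 t 20.8 F [-0.2 -0.2  6.4] w 0.5 tilt [ 0.1  -0.06]
[[15, 102, 128], [16, 108, 127], [15, 102, 127], [120, 20, 100], [105, 26, 60], [14, 126, 142], [15, 127, 142], [15, 124, 142], [15, 127, 141], [15, 127, 142], [14, 123, 141], [14, 125, 141], [14, 128, 139], [15, 127, 139], [14, 121, 141], [15, 128, 137], [14, 127, 139], [15, 126, 140], [14, 125, 139], [100, 9, 168], [100, 9, 169], [105, 11, 135], [100, 9, 178], [100, 12, 133], [110, 20, 39]]
```

```bash
python3 -m handwheel '[[[0,0,0,-0.003,0,0,0],[0,0,0,-0.003,0,0,0],[0,0,0,-0.001,0,0,0],[0,0,0,0,0,0,0],[0,0,0,0,0,0,0],[0,0,0,0,0,-0.003,0],[0,0,0,0,0,-0.003,0],[0,0,0,0,0,-0.003,0],[0,0,0,0,0,0,0],[0,0,0,0,0,0,0]]]'
python3 - <<'E'
from h import *
go(.6155,-.0875,7.56,.09)
E
```

```text
time_s: 21.85
tcp_pos: [0.6148, -0.0876, 0.0861]
ee_rot: [[0.132, -0.991, 0.001], [-0.991, -0.132, -0.0], [0.001, -0.001, -1.0]]
wrist_force: [0.9, -2.4, 3.9]
gripper_width: 0.002
gripper_force: 2.1
tcp [ 0.6148 -0.0876  0.0861] psi -82.42 turn units 0.004 shift x,y(mm) 0.0 -0.7 z -3.9 t 21.85 F [ 0.9 -2.4  3.9] w 0.2 tilt [ 0.08 -0.02]
```

Still in contact at z 0.086 (about 4 mm of travel), so the button is rising through the hole. I'll lift clear and look.

```bash
python3 -m handwheel '[[[0,0,0,0,0,-0.004,0],[0,0,0,0,0,-0.006,0],[0,0,0,0,0,-0.03,0],[0,0,0,0,0,-0.04,0],[0,0,0,0,0,-0.04,0],[0,0,0,0,0.04,-0.02,0],[0,0,0,0,0.04,0,0],[0,0,0,0,0.04,0,0],[0,0,0,0,0.04,0,0],[0,0,0,0,0.03,0,0],[0,0,0,0,0,0,0]]]'
python3 -m handwheel '[[[0,0,0,0.04,0,0,0],[0,0,0,0.04,0,0,0],[0,0,0,0.04,0,0,0],[0,0,0,0.04,0,0,0],[0,0,0,0.04,0,0,0],[0,0,0,0.04,0,0,0],[0,0,0,0,0,0,0],[0,0,0,0,0,0,0]]]'
python3 - <<'E'
from h import *
T=snap("top","top5.png")[1]; S=snap("scene","scene5.png")[1]
cv2.imwrite("pics/m9.png",np.vstack([cv2.resize(T[175:255,235:435],(750,300),interpolation=cv2.INTER_CUBIC),cv2.resize(S[220:340,180:480],(750,300),interpolation=cv2.INTER_CUBIC)]))
go(.5,.0,0)
E
```

```text
time_s: 22.95
tcp_pos: [0.4213, -0.1122, 0.2252]
ee_rot: [[0.131, -0.991, -0.003], [-0.991, -0.131, 0.002], [-0.002, 0.003, -1.0]]
wrist_force: [0.3, -0.1, -0.4]
gripper_width: 0.002
gripper_force: 0.0
time_s: 23.75
tcp_pos: [0.4573, -0.3505, 0.2241]
ee_rot: [[0.13, -0.991, -0.003], [-0.991, -0.13, 0.002], [-0.002, 0.002, -1.0]]
wrist_force: [0.4, 0.1, -0.2]
gripper_width: 0.005
gripper_force: 0.0
tcp [ 0.4575 -0.3494  0.2251] psi -82.39 turn units 1.268 shift x,y(mm) -349.4 -42.5 z None t 23.85 F [ 0.  -0.3  0.5] w 0.9 tilt [-0.08  0.07]
```

View pics/m9.png

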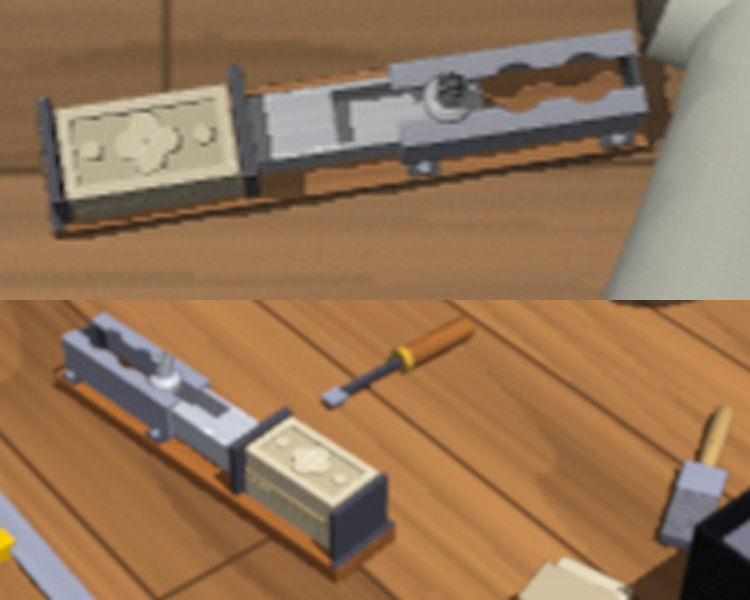

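The picture shows the stack square between stop and end plate, and the button with its shoulder standing up through the next hole at (450,92). The chisel and offcut look untouched. I'll check the button against its expected position and hand in.

```bash
python3 - <<'E'
from h import *
C=cal("top"); a=np.radians(7.56)
for z in(.09,.082): print(w2px(C,[[.60523+.07*np.sin(a),-.0173-.07*np.cos(a),z]]),"seen ~",235+452/3.75,175+88/3.75)
print(r.finish_job())
E
```

```text
[[355.47569989 198.28077613]] seen ~ 355.5333333333333 198.46666666666667
[[355.26113791 199.25333139]] seen ~ 355.5333333333333 198.46666666666667
the job is handed in; nothing more can be done
None
```

The job is handed in at about 24 s: the plywood and the second tile are stacked square on the first, the stop is slid up with its button standing in the next hole, and the arm is clear; the last picture shows the chisel and offcut in place but not the mallet, which the arm never went near.

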